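# Bring the hood services on at the interlocked lever bank

### The job

Bring the fume hood's services on for the reflux run: put all three levers of the interlocked lever bank fully over, from their near stops (leaning towards the robot) to their far stops, and leave them there. The interlock lets them over in one order only (cooling water, purge gas, then heat), but the levers are not labelled: try them gently, throw whichever one is free, right home, before the next, and never force a lever that is held. Leave the glassware and everything else on the bench where it stands.

Things in the scene. Friction and masses are not known exactly. Their poses are not given: they have to be found in the camera images.
- bank: interlocked lever bank bolted to the bench: grey casing 150 mm deep (x), 330 mm wide (y), cover at 86 mm, foot flange 186 x 350 mm. Origin: centre of its underside, on the bench; x points away from the robot side to the far side, y to the left along the row, z up. Three identical hand levers, 90 mm apart, swing in its x-z plane; their tops reach 222 mm above the bench when upright.
- shaft (a point): middle of the cross shaft (along the bank's y, 70 mm above its origin) on which the levers swing. Pushed at the grip a free lever goes over with 3 to 8 N and stays where it is left; a held one gives only 3 to 4 degrees (7 mm at the grip), then stops firmly, as does any lever at the end of its throw. More than 25 N on a lever strains the locking.
- cover (a point): centre of the steel cover, 86 mm above the bank's origin. Under it, unseen, the interlock: the levers go over in one order only, which may be any of the six and differs from start to start. A lever right over at its far stop releases the next one, and is itself held there once the next is over.
- lever_left (a joint): angle of the left (bank y = +90 mm) lever in rad: 0 = near stop (off), leaning 0.42 rad (24 degrees) from upright towards the bank's -x; 0.42 = upright; 0.84 = far stop (on), leaning 0.42 rad towards +x
- grip_left (a point): middle of the bare aluminium grip of the left (bank y = +90 mm) lever, on the lever's axis, 117 mm from the cross shaft; the round grip is 22 mm thick and 70 mm long (82 to 152 mm from the shaft), on a 12 mm round steel rod. Moves with the lever: 48 mm on the near side of the shaft at 0, 48 mm on the far side at 0.84
- lever_middle (a joint): angle of the middle (bank y = 0) lever in rad: 0 = near stop (off), leaning 0.42 rad (24 degrees) from upright towards the bank's -x; 0.42 = upright; 0.84 = far stop (on), leaning 0.42 rad towards +x
- grip_middle (a point): middle of the bare aluminium grip of the middle (bank y = 0) lever, on the lever's axis, 117 mm from the cross shaft; the round grip is 22 mm thick and 70 mm long (82 to 152 mm from the shaft), on a 12 mm round steel rod. Moves with the lever: 48 mm on the near side of the shaft at 0, 48 mm on the far side at 0.84
- lever_right (a joint): angle of the right (bank y = -90 mm) lever in rad: 0 = near stop (off), leaning 0.42 rad (24 degrees) from upright towards the bank's -x; 0.42 = upright; 0.84 = far stop (on), leaning 0.42 rad towards +x
- grip_right (a point): middle of the bare aluminium grip of the right (bank y = -90 mm) lever, on the lever's axis, 117 mm from the cross shaft; the round grip is 22 mm thick and 70 mm long (82 to 152 mm from the shaft), on a 12 mm round steel rod. Moves with the lever: 48 mm on the near side of the shaft at 0, 48 mm on the far side at 0.84
- beaker: glass beaker, 70 mm wide, 92 mm tall; not part of the job. Origin: centre of its underside
- flask: stoppered conical glass flask, 86 mm wide at the foot, 135 mm tall; not part of the job. Origin: centre of its underside
- boss: small aluminium clamp boss with a thumb screw, 70 x 22 x 24 mm, lying; not part of the job. Origin: centre of its underside
- stopper: black rubber stopper, 34 mm wide, 28 mm tall; not part of the job. Origin: centre of its underside
- cork_ring: cork flask ring, 110 mm across, 30 mm tall; not part of the job. Origin: centre of its underside
- dish: white porcelain dish, 84 mm across, 30 mm tall; not part of the job. Origin: centre of its underside

How it is judged:
By the outcome, as a careful person would: the job done as asked, in the order asked, and still so for the second after the job is handed in, with the robot touching nothing.
It also fails if it takes over 61 s, if anything falls off the work surface, if the arm or the gripper's body presses on something with over 40 N, if the wrist force passes 120 N, or if a joint passes its speed limit or range.

### The arm

A 6-joint arm with a two-finger parallel gripper is mounted at the origin on the work surface. World frame = base frame: x ahead of the robot, y to its left, z up, the work surface at z = 0. Lengths are in mm, angles in rad, forces in N, time in s.
With the tool pointing down it reaches from about 325 to 875 mm from the base axis. Payload 4.4 kg.
Tool frame: the origin (TCP) lies on the centre line of the jaws, within the pads' length; the fingertips stand ahead of it and the grasp point (between the pads) lies 6 mm ahead of it (ctrl.tcp_to_tips is the z of the fingertips in the tool frame, in mm); z points along the fingers, y is the direction in which the jaws open and shut (so a half turn about z gives the same grasp; the last joint's range is limited). The gripper opens to 85 mm and grips with 20 to 120 N. Pads are 22 mm wide; open, the fingers measure 114 mm over their backs; the gripper's body (76 mm by 85 mm) begins 54 mm behind the grasp point. The pads swing forward as they close: fully open they stand 13 mm farther back than shut.
Start: joints at [1.026, 0.207, 1.542, -0, 1.393, -0.15], TCP at [220.637, 530.986, 235.982] pointing down, gripper open.
Joint ranges: [-2.73, 2.73], [-0.86, 2.22], [0.23, 2.46], [-1.11, 4.25], [0.08, 2.63], [-2.82, 2.82]. Speed limits (rad/s): [2.79, 2.79, 3.14, 3.14, 3.14, 3.14].

### API

Orientations are given as a 3x3 rotation matrix whose columns are the frame's x, y, z axes.
In Python, from plant import ctrl, sensors, optics gives the robot as it stands. Calls block until the motion is done:
- ctrl.move_ptp(position, orientation): joint-space move of the TCP to a pose.
- ctrl.move_l(position, rot=None, vel=150, threshold=None): straight line of the TCP; rot=None keeps the orientation; vel is the mean speed in mm/s. With threshold (N) it stops when the force on the tool has changed by that much, and returns True; else False.
- ctrl.set_joints(angles): joint-space move.
- ctrl.gripper_to(opening, force=None): finger opening in mm; force is the grip in N (None keeps the last); returns when the fingers have stopped.
- ctrl.hold(seconds).
- ctrl.solve_ik(position, orientation): joint angles nearest the present ones, or None.
- sensors.read_state(): the state.
- optics.grab_frame(name): name is "scene" or "top" or "wrist"; returns (picture, depth): 420x560x3 uint8, red, green, blue; 420x560 float32, mm along the optical axis (not along the pixel's ray), 0 where there is no reading.
- optics.camera_params(name): a dict with "mtx" (3x3 intrinsics, pixels), "R" (3x3) and "t" (3): a world point X has camera coordinates R X + t; the wrist camera has in their place "T_tool_cam" (4x4, takes a point from camera to tool coordinates, whose origin is the TCP and whose axes are the flange's). Camera axes: x right, y down, z forward; pixel columns grow to the right and rows downward; lengths in mm; the calibration is good to about 2 mm. A picture is of the moment at which its call begins: read the wrist's pose just before it. camera_params takes no time and is no camera call.
A pose or a line that the arm cannot do raises ctrl.MotionError and nothing moves.
- ctrl.finish_job(): hands the job in, once; it reports no verdict.
The state is a dict: "t": time; "q": joint angles; "qvel": joint speeds; "tau": joint torques, N m; "eef_pos": TCP position; "eef_rot": TCP orientation; "force": force on the tool from outside, world axes, zero at the start; "wrist_torque": the same for the moment, N m; "grip_width": finger opening in mm.
Only numpy, scipy, OpenCV 4.12 (cv2) and the standard library are available. Lean on these libraries where they do the work, as an engineer would, in place of code of your own. Each camera call takes 0.05 s, during which the arm holds its last target.

## Working session

There is one attempt and no reset: what is moved stays moved. The work goes in short steps, each a Python script; the robot and the scene stay as the last script left them, time stands still between calls to the robot, and variables do not carry over. Pictures are saved under pics/ and viewed, and the job is handed in when it is done.

```bash
ls; mkdir -p pics; python3 - <<'E'
from plant import ctrl,sensors,optics
import cv2,numpy as np
for n in("scene","top"):
    p,d=optics.grab_frame(n); cv2.imwrite(f"pics/{n}0.png",p[:,:,::-1]); np.save(f"{n}0.npy",d)
    c=optics.camera_params(n); print(n,c)
print(sensors.read_state(),ctrl.tcp_to_tips)
print(optics.camera_params("wrist"))
E
```

```text
pics
scene {'mtx': array([[506.15960489,   0.        , 275.71931446],
       [  0.        , 506.15960489, 210.42442669],
       [  0.        ,   0.        ,   1.        ]]), 'R': array([[-0.81553104,  0.57835077, -0.02048196],
       [ 0.44253852,  0.6004343 , -0.66606179],
       [-0.37291928, -0.55225812, -0.7456153 ]]), 't': array([ 393.4820636 , -143.88171327, 1305.55446983])}
top {'mtx': array([[440.62090433,   0.        , 282.78961728],
       [  0.        , 440.62090433, 209.69702848],
       [  0.        ,   0.        ,   1.        ]]), 'R': array([[ 0.0271197 , -0.99931846,  0.02504259],
       [-0.99653428, -0.02899793, -0.07796504],
       [ 0.07863809, -0.02284141, -0.99664152]]), 't': array([   7.31287716,  507.45417576, 1073.29048504])}
{'t': 0.1, 'q': array([ 1.02650409e+00,  2.07365393e-01,  1.54280829e+00,  2.50122864e-05,
        1.39347889e+00, -1.50509273e-01]), 'qvel': array([ 0.00071584,  0.00029696, -0.00398963, -0.00117517,  0.00024637,
       -0.0010002 ]), 'tau': array([-3.11179083e-04, -3.84088612e+01, -2.92549503e+01, -1.46424004e-04,
        4.79241207e-0
[... 254 characters left out ...]
3, -9.99997878e-01]]), 'force': array([ 1.02292704, -0.1688607 ,  0.44508664]), 'wrist_torque': array([ 0.01188433, -0.0280456 , -0.00581633]), 'grip_width': 85.17273545344297} 25.0
{'mtx': array([[337.7923981 ,   0.        , 285.6495555 ],
       [  0.        , 337.7923981 , 213.95760618],
       [  0.        ,   0.        ,   1.        ]]), 'T_tool_cam': array([[-9.59559207e-05, -9.49974234e-01, -3.12328267e-01,
         8.00339755e+01],
       [ 9.99999945e-01, -1.90750817e-04,  2.72957828e-04,
         9.24244970e-02],
       [-3.18879775e-04, -3.12328224e-01,  9.49974199e-01,
        -1.38226573e+02],
       [ 0.00000000e+00,  0.00000000e+00,  0.00000000e+00,
         1.00000000e+00]])}
```

View pics/scene0.png

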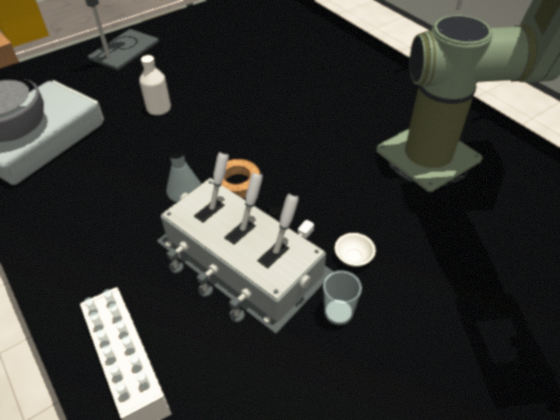

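View pics/top0.png

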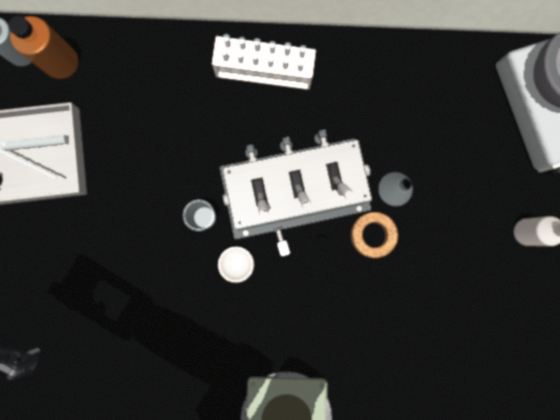

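The scene picture shows the bank with its levers leaning towards the robot. In the top view the cover spans about (222,165) to (370,205) and the lever slots are near (262,190), (297,187) and (336,178). I'll enlarge the top view for the cover corners.

```bash
python3 - <<'E'
import cv2
p=cv2.imread("pics/top0.png")[120:260,200:400]
cv2.imwrite("pics/top0c.png",cv2.resize(p,None,fx=4,fy=4,interpolation=cv2.INTER_CUBIC))
E
```

```text
(no output)
```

View pics/top0c.png

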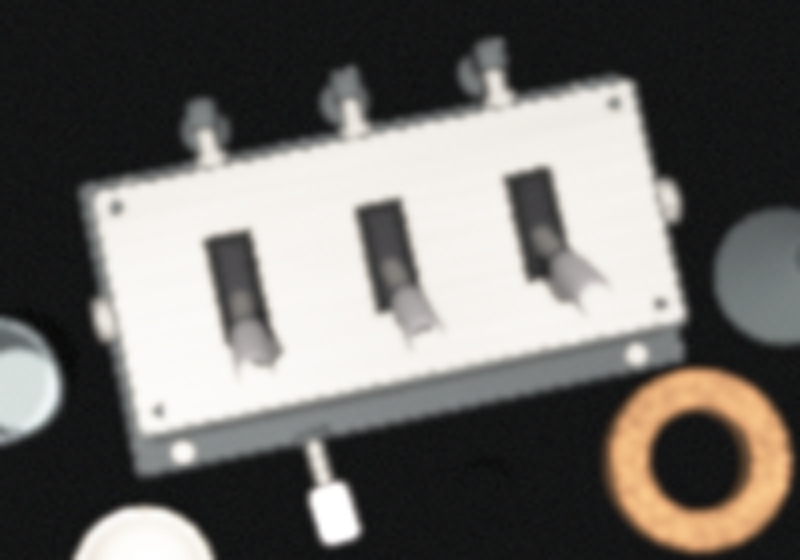

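```bash
cat > h.py <<'E'
from plant import ctrl,sensors,optics
import cv2,numpy as np
def ray(n,u,v,z):
    c=optics.camera_params(n); d=c["R"].T@np.linalg.inv(c["mtx"])@[u,v,1]; o=-c["R"].T@c["t"]
    return o+d*(z-o[2])/d[2]
def proj(n,X):
    c=optics.camera_params(n); p=c["mtx"]@(c["R"]@np.array(X)+c["t"]); return p[:2]/p[2]
E
python3 - <<'E'
from h import *
f=lambda p:ray("top",(p[0]+.5)/4-.5+200,(p[1]+.5)/4-.5+120,86)
C=[f(p) for p in((92,188),(632,82),(685,322),(145,436))]
S=[f(p) for p in((117,208),(614,103),(660,303),(158,411))]
L=[f(p) for p in((240,288),(388,255),(535,223))]
for n,Q in(("corner",C),("screw",S)):
    Q=np.array(Q);print(n,Q.round(1).tolist(),Q.mean(0)); 
    print([np.linalg.norm(Q[i]-Q[(i+1)%4]).round(1) for i in range(4)])
    x=(Q[0]+Q[1]-Q[2]-Q[3]);y=Q[0]+Q[3]-Q[1]-Q[2];print("yaw",np.arctan2(x[1],x[0]),np.arctan2(-y[0],y[1]))
print("slots",np.array(L).round(1).tolist())
d=np.load("top0.npy");
c=optics.camera_params("top")
for v,u in((165,240),(170,320)):
    X=c["R"].T@(np.linalg.inv(c["mtx"])@[u,v,1]*d[v,u]-c["t"]);print(X)
# scene check: transform scene depth cloud, points z>150
d=np.load("scene0.npy");c=optics.camera_params("scene")
v,u=np.mgrid[:420,:560];P=np.stack([u,v,0*u+1],-1).reshape(-1,3)@np.linalg.inv(c["mtx"]).T*d.reshape(-1,1)
P=(P-c["t"])@c["R"]
m=(d.ravel()>0)&(abs(P[:,2]-86)<4)&(P[:,0]>350)&(P[:,0]<800)&(abs(P[:,1])<400)
Q=P[m];print(len(Q),cv2.minAreaRect(Q[:,:2].astype(np.float32)))
m=(d.ravel()>0)&(P[:,2]>150)&(P[:,2]<260)&(P[:,0]>350)&(P[:,0]<800)&(abs(P[:,1])<300)
Q=P[m];
lab=cv2.kmeans(Q[:,:2].astype(np.float32),3,None,(3,50,.1),5,0);print(len(Q),lab[2])
for k in range(3): print(Q[lab[1].ravel()==k].mean(0),Q[lab[1].ravel()==k].max(0))
E
```

```text
corner [[598.8, 166.6, 86.0], [672.2, -149.7, 86.0], [530.3, -182.9, 86.0], [454.7, 130.5, 86.0]] [564.01344226  -8.86652305  86.        ]
[np.float64(324.7), np.float64(145.7), np.float64(322.4), np.float64(148.5)]
yaw 0.23753317988547215 0.23252121275195664
screw [[587.4, 151.6, 86.0], [659.3, -139.2, 86.0], [541.1, -168.0, 86.0], [469.4, 123.5, 86.0]] [564.2964452   -8.02284123  86.        ]
[np.float64(299.5), np.float64(121.6), np.float64(300.2), np.float64(121.3)]
yaw 0.2363145757256303 0.24172995443183729
slots [[542.5, 78.3, 86.0], [564.6, -7.6, 86.0], [586.2, -93.6, 86.0]]
[603.83335519 126.14313262  86.31424358]
[597.95355435 -61.85086021  85.9971453 ]
7903 ((564.6180419921875, -1.093994140625), (148.78341674804688, 530.6890869140625), 13.707756996154785)
1000 [[ 501.7087     72.63051 ]
 [ 544.5748   -100.8844  ]
 [ 522.4729    -14.187103]]
[501.70868554  72.6304916  183.48271065] [518.82975836  81.27918942 213.24239368]
[ 544.57477171 -100.88437945  183.15226947] [562.45998049 -91.74355266 213.62347019]
[522.47277895 -14.1871009  182.72828017] [541.92394574  -4.28591835 213.97541575]
```

```bash
cat >> h.py <<'E'
yaw=.239; C=np.array([564.4,-8.0,0]); bx=np.array([np.cos(yaw),np.sin(yaw),0]); by=np.array([-np.sin(yaw),np.cos(yaw),0])
Rt=np.stack([-bx,by,[0,0,-1.]],1)
Y=dict(left=90,middle=0,right=-90)
P=lambda x,y,z=205:C+bx*x+by*y+[0,0,z]
def st(s=""):
    r=sensors.read_state();e=r["eef_pos"]-C
    print(s,"t%.2f"%r["t"],"loc",np.round([e@bx,e@by,e[2]],1),"F",np.round([r["force"]@bx,r["force"]@by,r["force"][2]],1),flush=True)
    return e@bx
def probe(n):
    y=Y[n]; ctrl.move_l(P(-97,y),rot=Rt,vel=120); ctrl.hold(.15); st("start "+n)
    h=ctrl.move_l(P(-67,y),vel=15,threshold=10); st("held" if h else "free"); return h
def throw(n):
    y=Y[n]; h=ctrl.move_l(P(8,y),vel=45,threshold=12); st("mid %s"%h)
    if h: return False
    h=ctrl.move_l(P(45,y),vel=13,threshold=10); x=st("end %s"%h); return h
def back(n):
    ctrl.move_l(P(-105,Y[n]),vel=150); st("back")
E
python3 - <<'E'
from h import *
ctrl.gripper_to(0,force=60)
ctrl.move_ptp(P(-150,90,240),Rt); st("pre")
print(sensors.read_state()["grip_width"])
probe("left")
p,d=optics.grab_frame("scene"); cv2.imwrite("pics/s1.png",p[:,:,::-1])
E
```

```text
pre t2.74 loc [-149.8   90.4  240.1] F [-0.3 -0.3 -0.4]
0.11319851386611539
start left t3.58 loc [-97.1  90.  205.6] F [-0.9  0.4 -0.3]
held t5.01 loc [-75.8  90.2 204.4] F [-1.9 -1.2  0.9]
```

View pics/s1.png

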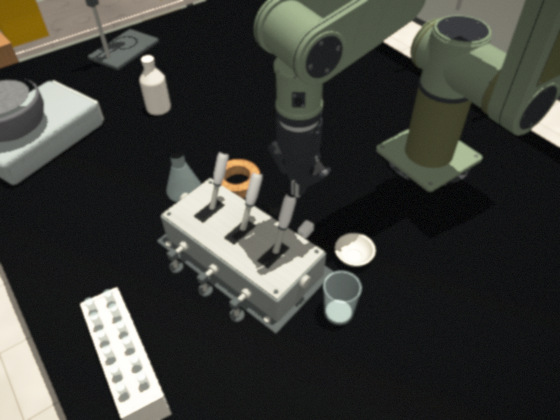

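The gripper's fingers are at the left lever, near (295,190), and that lever seems held: it gave about 7 mm at its top, then the push stopped firmly. Next I'll try the middle lever.

```bash
python3 - <<'E'
from h import *
back("left")
if probe("middle"):
    back("middle"); 
    if probe("right"): back("right")
    else: print(throw("right"))
else: print(throw("middle"))
p,d=optics.grab_frame("scene"); cv2.imwrite("pics/s2.png",p[:,:,::-1])
E
```

```text
back t5.40 loc [-104.6   90.   205. ] F [-0.1  0.5 -0. ]
start middle t6.45 loc [-97.1   0.7 204.9] F [0.3 0.6 0.3]
free t8.60 loc [-67.  -0. 205.] F [-3.2  0.3  2.4]
mid False t10.42 loc [  8.1  -0.  205.1] F [-0.8 -0.  -1.1]
end True t12.56 loc [3.630e+01 1.000e-01 2.044e+02] F [-1.7 -0.7  3.6]
True
```

View pics/s2.png

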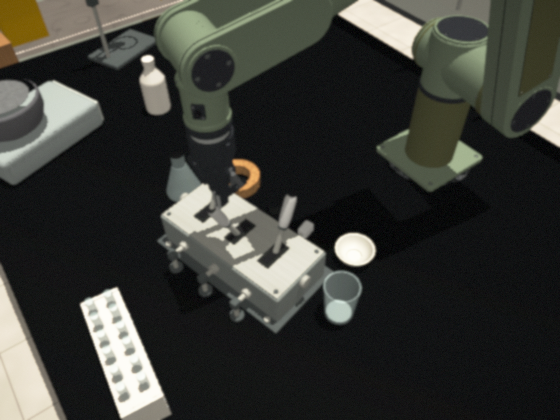

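The middle lever was free and went over until it stopped firmly. The gripper hides it in this picture, so I'll back off and check it.

```bash
python3 - <<'E'
from h import *
back("middle")
for n in("top","scene"):
    p,d=optics.grab_frame(n)
    q=p[120:260,200:400] if n=="top" else p[130:330,140:380]
    cv2.imwrite(f"pics/{n}3.png",cv2.resize(q[:,:,::-1],None,fx=3,fy=3,interpolation=cv2.INTER_CUBIC))
    if n=="scene":
        c=optics.camera_params(n);v,u=np.mgrid[:420,:560]
        X=np.stack([u,v,0*u+1],-1).reshape(-1,3)@np.linalg.inv(c["mtx"]).T*d.reshape(-1,1);X=(X-c["t"])@c["R"]
        m=(d.ravel()>0)&(X[:,2]>110)&(X[:,2]<218);e=X[m]-C;l=np.stack([e@bx,e@by,e[:,2]],1)
        for k,y in Y.items():
            s=l[(abs(l[:,1]-y)<16)&(abs(l[:,0])<80)]
            if len(s)>20: print(k,len(s),"lean",np.polyfit(s[:,2]-70,s[:,0],1),s[:,2].max())
E

```

```text
back t13.69 loc [-1.042e+02 -2.000e-01  2.052e+02] F [-0.9  0.4  0.7]
left 474 lean [-0.36106182  3.77317742] 214.81667803993415
middle 279 lean [0.43768369 2.25763309] 211.19994434560923
right 416 lean [-0.39196809  2.98905651] 214.3565901687726
```

View pics/top3.png

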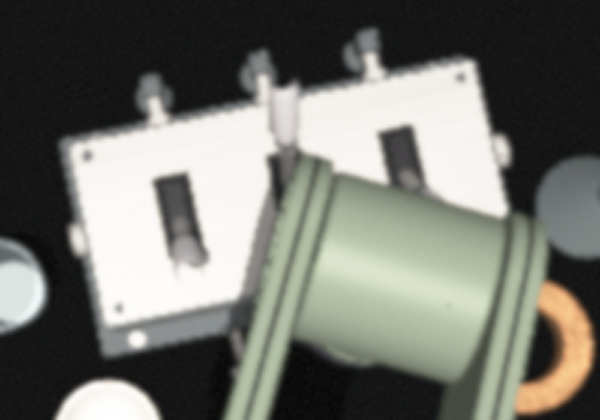

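View pics/scene3.png

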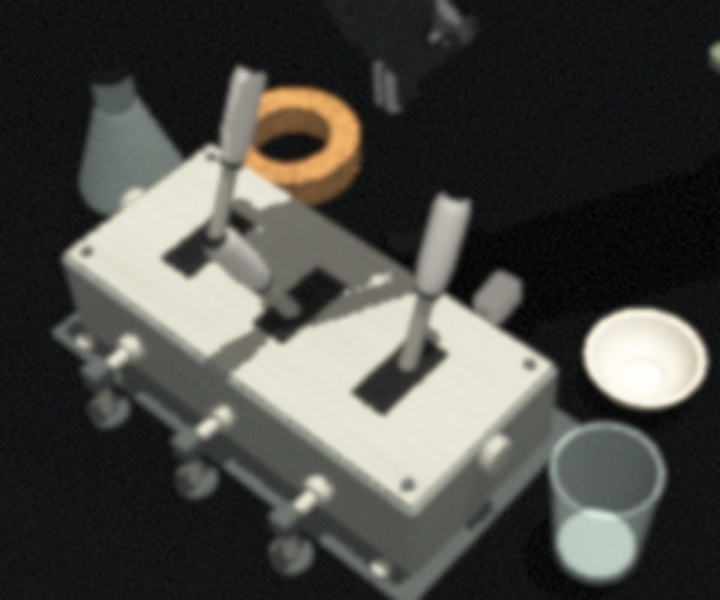

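The middle lever (base near (290,310) in the crop) now leans away, with a fitted slope of 0.44 against 0.447 expected. The other two still lean near. I'll probe left next, then right.

```bash
python3 - <<'E'
from h import *
for n in("left","right"):
    h=probe(n)
    if not h:
        print(n,throw(n)); back(n); break
    back(n)
E

```

```text
start left t14.84 loc [-96.9  89.4 205. ] F [-0.5 -0.5 -0.3]
held t16.31 loc [-75.6  90.2 204.3] F [-2.6 -0.2  1.5]
back t16.65 loc [-104.8   90.   205. ] F [0.8 0.1 0.5]
start right t18.45 loc [-97.  -89.5 205. ] F [-0.2 -0.   0.2]
free t20.60 loc [-67. -90. 205.] F [-3.6  1.1  1.8]
mid False t22.42 loc [  8.1 -90.  205.1] F [-1.9 -0.4 -0.5]
end True t24.57 loc [ 36.4 -90.  204.4] F [-1.8 -0.1  3.3]
right True
back t25.66 loc [-104.3  -90.2  205.2] F [-1.   0.4  0.3]
```

The right lever stopped at 36.4 mm, matching the middle lever's 36.3 mm, so the stop is consistent. Left is last.

```bash
python3 - <<'E'
from h import *
if not probe("left"):
    print(throw("left"))
back("left")
ctrl.move_l(P(-150,90,260),vel=150)
ctrl.move_ptp(np.array([220,530,260.]),Rt)
for n in("top","scene"):
    p,d=optics.grab_frame(n); cv2.imwrite(f"pics/{n}4.png",p[:,:,::-1])
    if n=="scene":
        c=optics.camera_params(n);v,u=np.mgrid[:420,:560]
        X=np.stack([u,v,0*u+1],-1).reshape(-1,3)@np.linalg.inv(c["mtx"]).T*d.reshape(-1,1);X=(X-c["t"])@c["R"]
        m=(d.ravel()>0)&(X[:,2]>110)&(X[:,2]<218);e=X[m]-C;l=np.stack([e@bx,e@by,e[:,2]],1)
        for k,y in Y.items():
            s=l[(abs(l[:,1]-y)<16)&(abs(l[:,0])<80)]
            if len(s)>20: print(k,len(s),"lean",np.polyfit(s[:,2]-70,s[:,0],1),s[:,2].max())
st("end")
E

```

```text
start left t27.46 loc [-97.   89.5 205. ] F [-0.5  0.6  0.4]
free t29.61 loc [-67.  90. 205.] F [-3.8 -0.   2.2]
mid False t31.43 loc [  8.1  89.9 205.1] F [-1.9  1.1  0.7]
end True t33.55 loc [ 36.2  90.1 204.4] F [-1.2 -0.2  2.1]
True
back t34.63 loc [-104.2   89.9  205.2] F [-0.8  0.9 -0.5]
left 263 lean [0.43533076 2.65266481] 211.6427569521187
middle 280 lean [0.43750684 2.25095162] 210.4851840343527
right 296 lean [0.438482   2.11267164] 211.512202064118
end t37.23 loc [-206.4  603.4  260.1] F [-2.   0.4  0.1]
```

View pics/top4.png

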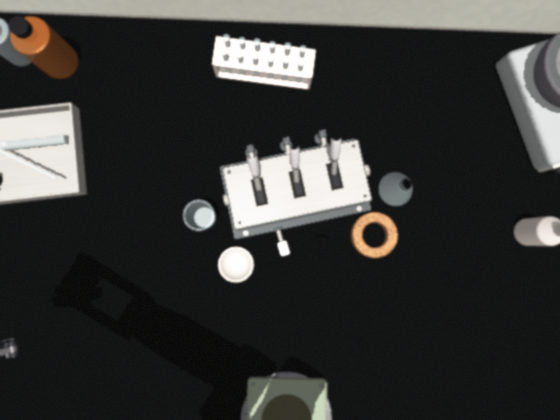

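View pics/scene4.png

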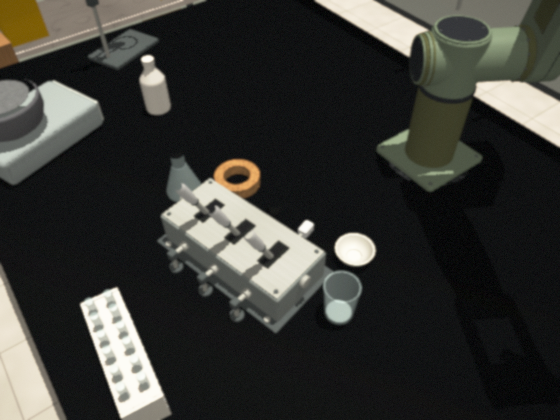

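All three levers now lean to the far side with matching slopes, and the glassware and other items are where they were. I'm handing the job in.

```bash
python3 -c "
from h import *
print(ctrl.finish_job()); st()"
```

```text
the job is handed in; nothing more can be done
None
the job is handed in; nothing more can be done
```

All three levers are over at their far stops, thrown in the order the interlock allowed: middle, then right, then left. I handed the job in at about 37 s of the 61 s allowed.

- **Finding the order:** I pushed each lever gently with the closed fingers, set to stop at a 10 N change in force. The left lever was held at the first try, and again after the middle one was over. Both times the push stopped after a few millimetres and I backed off.
- **Throws:** each free lever went over until the push met a firm stop. The stop positions agreed: 36.3, 36.4 and 36.2 mm from the bank centre. That is about 10 mm beyond my rough prediction of 26 mm, probably because I assumed the wrong fingertip shape.
- **Last camera check:** the levers lean away with slopes of 0.435 to 0.438, against about 0.447 expected at the stop. That is within the measuring error, and all three match.
- **Left lever:** it was the last one, so no further release could confirm it. Its position rests on the firm stop and the matching lean.
- **Forces and surroundings:** the readings I took after each stop were under 5 N, but I did not log peak force during the pushes. The glassware and everything else look unmoved in both views, and the arm is clear of the bank.

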